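# Draw out a telescoping hand rest over a wheel until it locks

### The job

Get the hand rest ready for painting the wheel: lay the closed telescoping hand rest in the two slotted cheeks of the bracket on the board, its wide foot outside the first cheek and its upright pull tab towards the wheel, and let go of it. Then take it by the pull tab and draw it straight out over the wheel until its lock button clicks out of the hole in the top of the tube and its end lies on the far post. Leave it locked and lying there, and do not shift the wheel, the tin, the brush jar or the bottle.

Things in the scene. Friction and masses are not known exactly. Their poses are not given: they have to be found in the camera images.
- handrest: Telescoping hand rest, about 0.3 kg, loose: square aluminium outer tube 150 long, 24 wide, 28 high (mm), hole upwards; a steel inner tube slides out of its +x end. Origin: underside, middle of the outer tube (grasp here, across the 24); x along the tube to the pull tab, z up. Black foot 48 wide, 28 high at x -75 to -57.
- inner_tube (a joint): How far the inner tube is drawn out, m: 0 closed (it starts at 0 to 0.02), 0.090 where the lock button clicks out, end stop at 0.0915. It slides with about 3 to 6 N of friction and stays where it is left; once locked it cannot slide back.
- lock_button (a joint): How far the sprung brass button (10 x 10 mm) has risen, m: 0 hidden inside the outer tube; 0.009 clicked out, standing 6 mm above the tube's top. It jumps out by itself through the 14 x 14 mm hole in the outer tube's top, at x = 63 mm, when the inner tube reaches 0.088 to 0.0915.
- pull_tab (a point): Grip point of the black upright pull tab on the inner tube's end: tab 28 long (x), 18 wide (y; grip across it), standing from 5 to 49 mm above the hand rest's underside. This point is mid-length and mid-width, 35 mm above the underside, at x = 101 mm + inner_tube in the hand rest's frame. Axes as the hand rest's.
- board: Fixed plywood board, 326 x 150 x 12 mm, with a dark wood bracket of two slotted cheeks at one end, the wheel lying in the middle, and a dark wood far post at the other end. Origin: underside, 5 mm from mid-length; x runs from bracket to far post, z up.
- bracket (a point): Middle of the bracket, level with the slot floors, 45 mm above the bench; axes as the board's. Cheeks, 64 wide, at x -51 to -39 and 39 to 51 mm, free between. Slots along x: 29 wide, 18 deep, flared to 40 above. Lay the hand rest's x along this x, underside on the floors, its origin at x -8 (-20 to 0): foot outside. Pulled, it slides till the foot stops it, origin at x +6.
- far_post (a point): Middle of the flat top of the far post, 40 x 40 mm, 48.5 mm above the bench, 194 mm along x from the bracket point; axes as the board's. The drawn-out pull tab passes about 1.5 mm over it and finally lies on it.
- wheel: Small spoked wheel, light painted, 110 mm across, 16 mm thick (hub 20 mm, axle 22 mm), lying loose on the board between bracket and post. Origin: middle of its underside, z up. Must not be shifted.
- paint_tin: Bystander: paint tin 80 mm across, 95 mm high. Origin: middle of its underside.
- brush_jar: Bystander: metal jar 64 mm across, 85 mm high, with brushes up to 200 mm high. Origin: middle of its underside.
- glue_bottle: Bystander: white bottle 52 mm across, 130 mm high. Origin: middle of its underside.
Mind the look-alikes: they are no part of the job. What is shaped like the handrest but blue is not meant.

How it is judged:
By the outcome, as a careful person would: the job done as asked, in the order asked, and still so for the second after the job is handed in, with the robot touching nothing.
It also fails if it takes over 45 s, if anything falls off the work surface, if the arm or the gripper's body presses on something with over 40 N, if the wrist force passes 120 N, or if a joint passes its speed limit or range.

### The arm

A 6-joint arm with a two-finger parallel gripper is mounted at the origin on the work surface. World frame = base frame: x ahead of the robot, y to its left, z up, the work surface at z = 0. Lengths are in m, angles in rad, forces in N, time in s.
With the tool pointing down it reaches from about 0.375 to 0.9 m from the base axis. Payload 3.1 kg.
Tool frame: the origin (TCP) lies at the very end of the fingers, on their centre line; the grasp point (between the pads) lies 19 mm behind it (manip.pinch_z is the distance from the TCP to the grasp point, in m); z points along the fingers, y is the direction in which the jaws open and shut (so a half turn about z gives the same grasp; the last joint's range is limited). The gripper opens to 85 mm and grips with 20 to 120 N. Pads are 22 mm wide; open, the fingers measure 114 mm over their backs; the gripper's body (76 mm by 85 mm) begins 54 mm behind the grasp point. The pads swing forward as they close: fully open they stand 13 mm farther back than shut.
Start: joints at [-1.315, 0.527, 1.433, -0, 1.181, -0.178], TCP at [0.263, -0.567, 0.231] pointing down, gripper open.
Joint ranges: [-3.08, 3.08], [-0.75, 2.2], [0.22, 2.44], [-1.43, 4.57], [0, 2.65], [-2.85, 2.85]. Speed limits (rad/s): [2.79, 2.79, 3.14, 3.14, 3.14, 3.14].

### API

Orientations are given as a unit quaternion [x, y, z, w].
In Python, from station import manip gives the robot as it stands.
- The arm moves only by the tool drive_tool, never from a script. Its argument "increments" is a list of rows, each a list of 7 numbers: the closure in counts, from 0 (fully open) to 255 (shut), then the shift along the tool's x, y, z in cm, then the turn, a rotation vector about the tool's x, y, z in rad. A call has 1 to 20 rows; each row is the pose to reach, as a shift and turn from the pose commanded when the call began, along the tool's axes at that moment; what a row does not reach only later rows make up. A row lasts 1/10 s, in which the tool goes at most 50 mm and 8.59 degrees, less where a joint would pass 70% of its speed; a pose out of reach is approached as far as the arm can. A call with a gripper value outside its range is refused whole. The fingers move at their own pace and stop on an object; "force" is the grip in N (left out, the last holds). Time passes only in rows, so rows that repeat a pose let the fingers close. It gives the time, the measured TCP pose, the force and the opening at its end, in the units of the state.
- manip.sense(): the state, without advancing time (a new reading comes with each control period).
- manip.snapshot(name): name is "scene" or "top" or "wrist"; returns the picture (420x560x3 uint8, red, green, blue); there is no depth.
- manip.camera_model(name): a dict with "mtx" (3x3 intrinsics, pixels), "cam_to_world" (4x4, takes a point from camera to world coordinates). Camera axes: x right, y down, z forward; pixel columns grow to the right and rows downward; lengths in m; the calibration is good to about 2 mm. A picture is of the moment at which its call begins: read the wrist's pose just before it. camera_model takes no time and is no camera call; for the wrist camera it gives the pose at the moment of the call.
- manip.sign_off(): hands the job in, once; it reports no verdict.
The state is a dict: "t": time; "q": joint angles; "qd": joint speeds; "tau": joint torques, N m; "tcp_pos": TCP position; "tool_rot": TCP orientation; "force": force on the tool from outside, world axes, zero at the start; "ft_torque": the same for the moment, N m; "finger_gap": opening from 0.0 (shut) to 1.0 (fully open).
Only numpy, scipy, OpenCV 4.12 (cv2) and the standard library are available. Lean on these libraries where they do the work, as an engineer would, in place of code of your own. Each camera call takes 0.05 s, during which the arm holds its last target. There are 200 camera calls.

## Working session

There is one attempt and no reset: what is moved stays moved. The work goes in short steps, Python scripts to look and compute and a tool call to move; the robot and the scene stay as the last step left them, time stands still between calls to the robot, and variables do not carry over. Pictures are saved under pics/ and viewed, about 8 in all and at most 12, crops included, and the job is handed in when it is done.

Besides the shell and the picture viewer there is one more tool, called after ">>>" by a JSON object that holds its "method" and its "body", one argument or row to a line. drive_tool: Moves the arm, as the interface text tells. Its arguments: {"type":"object","properties":{"increments":{"type":"array","items":{"type":"array","items":{"type":"number"}}},"force":{"type":"number"}},"required":["increments"]}

```bash
mkdir -p pics; ls
cat > h.py <<'E'
import numpy as np, cv2
from station import manip
def snap(n,f):
    im=manip.snapshot(n); cv2.imwrite('pics/'+f,cv2.cvtColor(im,cv2.COLOR_RGB2BGR)); return im
def ray(n,px,z,cm=None):
    c=cm or manip.camera_model(n); K=np.array(c['mtx']);T=np.array(c['cam_to_world'])
    px=np.atleast_2d(np.array(px,float))
    d=np.c_[px,np.ones(len(px))]@np.linalg.inv(K).T@T[:3,:3].T; o=T[:3,3]
    return o+d*((z-o[2])/d[:,2])[:,None]
def proj(n,P,cm=None):
    c=cm or manip.camera_model(n); K=np.array(c['mtx']);T=np.linalg.inv(np.array(c['cam_to_world']))
    p=np.atleast_2d(P)@T[:3,:3].T+T[:3,3]; p=p@K.T; return p[:,:2]/p[:,2:]
E
python3 - <<'E'
from h import *
a=snap('top','top1.png');b=snap('scene','scene1.png')
s=manip.sense();print(s['tcp_pos'],s['tool_rot'],s['t'],manip.pinch_z)
for n in('top','scene'):print(np.round(manip.camera_model(n)['cam_to_world'],3),manip.camera_model(n)['mtx'])
E
```

```text
pics
[ 0.26312151 -0.56620302  0.23041523] [ 9.76463688e-01  2.15679587e-01 -3.00760397e-05 -9.89978674e-04] 0.1 0.0187
[[ 0.013 -0.991  0.133  0.3  ]
 [-1.    -0.013 -0.003 -0.009]
 [ 0.005 -0.133 -0.991  1.737]
 [ 0.     0.     0.     1.   ]] [[534.51550774   0.         278.15686045]
 [  0.         534.51550774 208.10736569]
 [  0.           0.           1.        ]]
[[ 0.522  0.495 -0.694  1.382]
 [ 0.853 -0.293  0.433 -0.572]
 [ 0.011 -0.818 -0.575  0.746]
 [ 0.     0.     0.     1.   ]] [[457.95058638   0.         288.31032737]
 [  0.         457.95058638 208.33198763]
 [  0.           0.           1.        ]]
```

View pics/top1.png

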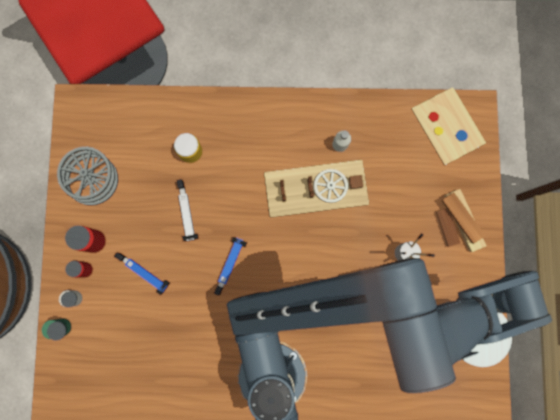

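View pics/scene1.png

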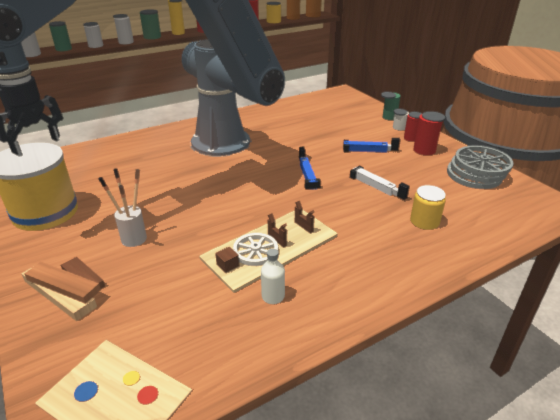

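The top view shows three rest-shaped things: silver at (187,211), blue at (142,272) and blue at (230,265). Only the silver (aluminium) one fits the description. The bracket cheeks are at (282,190) and (310,188), the wheel at (331,185) and the post at (356,182). Next I'll enlarge the silver one to confirm it and see which end is the foot, then measure.

Run:
```python
from h import *
a=cv2.imread('pics/top1.png');b=cv2.imread('pics/scene1.png')
c=[cv2.resize(a[170:250,150:230],(400,400),interpolation=3),cv2.resize(b[145:215,340:420],(400,400),interpolation=3)]
d=cv2.resize(a[150:220,255:375],(800,467)[:2],interpolation=3)[:200]
cv2.imwrite('pics/c1.png',np.hstack(c))
for nm,px,z in [('hr_up',(181,185),.028),('hr_low',(189,237),.028),('ck1',(282,190),.06),('ck2',(310,188),.06),('wheel',(331,185),.028),('post',(356,182),.0485),('bottle',(342,138),.1),('tin',(186,146),.09)]:
    print(nm,np.round(ray('top',px,z),3))
```

```text
hr_up [[0.6   0.302 0.028]]
hr_low [[0.432 0.27  0.028]]
ck1 [[ 0.583 -0.025  0.06 ]]
ck2 [[ 0.591 -0.114  0.06 ]]
wheel [[ 0.607 -0.185  0.028]]
post [[ 0.614 -0.263  0.048]]
bottle [[ 0.745 -0.212  0.1  ]]
tin [[0.715 0.28  0.09 ]]
```

View pics/c1.png

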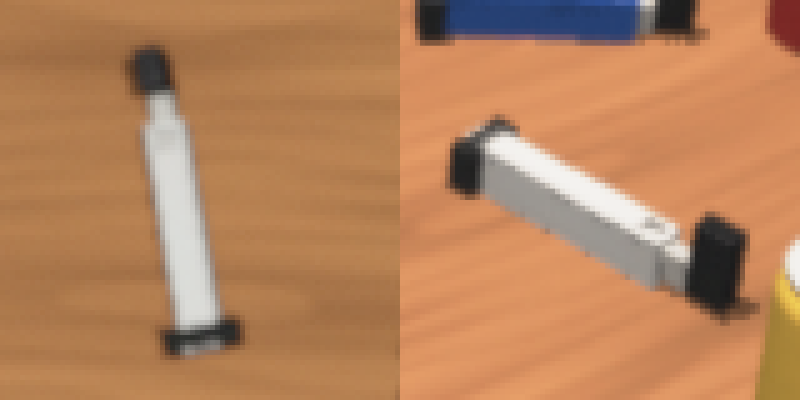

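The crop confirms it: the silver rest has its wide foot at the lower end (189,237 in top) and its upright tab at the upper end (181,185). Next I'll fit the tube and compute the move to hover above it.

```bash
cat >> h.py <<'E'
from scipy.spatial.transform import Rotation as R
def yaw():
    m=R.from_quat(manip.sense()['tool_rot']).as_matrix(); return np.arctan2(m[1,0],m[0,0]),m
def inc(P,yw):
    y,m=yaw(); d=np.array(P)-manip.sense()['tcp_pos']
    t=R.from_matrix(np.array([[np.cos(yw),np.sin(yw),0],[np.sin(yw),-np.cos(yw),0],[0,0,-1]]))
    rv=(R.from_matrix(m).inv()*t).as_rotvec()
    print('inc cm',np.round(m.T@d*100,2),'turn',np.round(rv,4))
E
python3 - <<'E'
from h import *
a=cv2.imread('pics/top1.png').astype(int)
roi=np.zeros(a.shape[:2],bool);roi[175:245,165:210]=1
w=(a.min(2)>150)&roi; k=(a.max(2)<75)&roi
ys,xs=np.nonzero(w);P=ray('top',np.c_[xs,ys],.028)[:,:2]
r=cv2.minAreaRect(P.astype(np.float32)*1000);print('white',r)
n,l,s,c=cv2.connectedComponentsWithStats(k.astype(np.uint8))
for i in range(1,n):
    if s[i,4]>10:print(s[i],c[i],ray('top',c[i],.028),ray('top',c[i],.049))
ctr=P.mean(0);print(ctr); u=np.linalg.svd(P-ctr)[2][0];print(u,np.arctan2(u[1],u[0]))
inc([.50,.25,.30],0.19-np.pi)
E
```

```text
white ((513.7003173828125, 285.0320739746094), (150.92539978027344, 27.047813415527344), 11.873930931091309)
[177 180   7   8  48] [180.   183.75] [[0.60454633 0.3054646  0.028     ]] [[0.60079977 0.30160042 0.049     ]]
[183 234  15   6  39] [190.84615385 236.61538462] [[0.4332832  0.26439128 0.028     ]] [[0.43164071 0.26103171 0.049     ]]
[0.51002325 0.28423803]
[-0.9791621  -0.20308023] -2.937089971888674
inc cm [ 55.87 -64.06  -6.81] turn [ 2.0000e-04 -2.9000e-03 -2.8968e+00]
```

>>> {"method": "drive_tool", "body": {
  "increments": [
    [0, 0, 0, -3, 0, 0, 0],
    [0, 1, -1, -7, 0, 0, -0.1],
    [0, 3, -3.5, -7, 0, 0, -0.24],
    [0, 6, -7, -7, 0, 0, -0.38],
    [0, 9.2, -10.8, -7, 0, 0, -0.52],
    [0, 12.4, -14.5, -7, 0, 0, -0.66],
    [0, 15.6, -18.3, -7, 0, 0, -0.8],
    [0, 18.8, -22, -7, 0, 0, -0.94],
    [0, 22, -25.7, -7, 0, 0, -1.08],
    [0, 25.2, -29.5, -7, 0, 0, -1.22],
    [0, 28.4, -33.2, -7, 0, 0, -1.36],
    [0, 31.6, -37, -7, 0, 0, -1.5],
    [0, 34.8, -40.7, -7, 0, 0, -1.65],
    [0, 38, -44.5, -7, 0, 0, -1.8],
    [0, 41.2, -48.2, -7, 0, 0, -1.95],
    [0, 44.4, -52, -7, 0, 0, -2.1],
    [0, 47.6, -55.7, -7, 0, 0, -2.25],
    [0, 50.8, -59.5, -7, 0, 0, -2.4],
    [0, 54, -63.2, -7, 0, 0, -2.55],
    [0, 56, -65.5, -7, 0, 0, -2.7]
  ]
}}

```text
t: 2.1
tcp_pos: [0.4954, 0.2664, 0.3008]
tool_rot: [-0.001, 1.0, 0.0, -0.0]
force: [-0.0, -0.1, 0.5]
finger_gap: 1.003
```

>>> {"method": "drive_tool", "body": {
  "increments": [
    [0, 0, 0, 0, 0, 0, -0.1],
    [0, 0, 0, 0, 0, 0, -0.18],
    [0, 0, 0, 0, 0, 0, -0.18]
  ]
}}

```text
t: 2.4
tcp_pos: [0.4948, 0.2635, 0.3006]
tool_rot: [-0.087, 0.996, -0.0, -0.001]
force: [0.4, 0.1, -0.3]
finger_gap: 0.999
```

Run:
```python
from h import *
s=manip.sense();c=manip.camera_model('wrist');im=snap('wrist','w1.png')
print(s['tcp_pos'],yaw()[0],s['t'],np.round(c['cam_to_world'],3),c['mtx'])
inc([.499,.279,.25],.206-np.pi)
```

```text
[0.49479595 0.26347813 0.30063592] -2.9696812469815734 2.4 [[-0.172  0.948  0.268  0.427]
 [ 0.985  0.166  0.048  0.252]
 [ 0.001  0.272 -0.962  0.444]
 [ 0.     0.     0.     1.   ]] [[369.45197084   0.         277.44833928]
 [  0.         369.45197084 202.36132696]
 [  0.           0.           1.        ]]
inc cm [-0.68  1.49  5.08] turn [-0.0001 -0.0011 -0.0341]
```

View pics/w1.png

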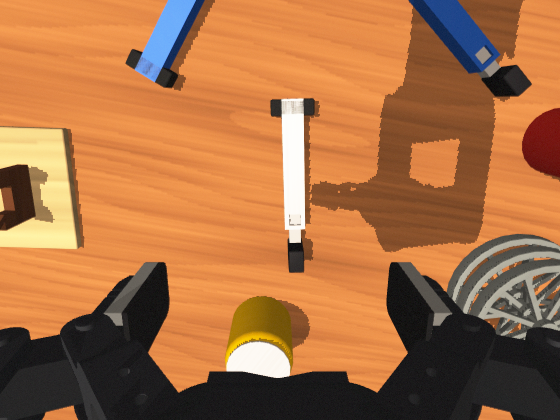

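The wrist view shows the rest with its foot at (295,107), tube running down to (295,230), tab at (296,255) and the button hole at (295,218). Measuring it from here.

Run:
```python
from h import *
a=cv2.imread('pics/w1.png').astype(int)
roi=np.zeros(a.shape[:2],bool);roi[85:280,262:322]=1
w=(a.min(2)>215)&roi; k=(a.max(2)<60)&roi
ys,xs=np.nonzero(w&(np.arange(420)[:,None]>122)&(np.arange(420)[:,None]<225))
rows=np.unique(ys); mid=np.array([[ (xs[ys==r].min()+xs[ys==r].max())/2,r] for r in rows]);wid=[np.ptp(xs[ys==r])+1 for r in rows]
P=ray('wrist',mid,.028)[:,:2];L=ray('wrist',[[mid[0,0]-wid[0]/2,rows[0]],[mid[0,0]+wid[0]/2,rows[0]]],.028);print('width',np.linalg.norm(L[0]-L[1]))
u=P[-1]-P[0]; 
vx,vy,x0,y0=cv2.fitLine((P*1000).astype(np.float32),cv2.DIST_HUBER,0,.01,.01).ravel();u=np.array([vx,vy])*np.sign(vx);print('yaw',np.arctan2(u[1],u[0]))
n,l,s,c=cv2.connectedComponentsWithStats(k.astype(np.uint8))
for i in range(1,n):
    if s[i,4]>20:print(s[i],c[i])
p0=np.array([x0,y0])/1000
for nm,px,z in[('foot outer top',(295,98),.028),('foot/tube edge',(295,116),.028),('hole',(295,219),.028),('tube end',(296,229),.028),('tab top near',(296,246),.049)]:
    q=ray('wrist',px,z)[0,:2]; print(nm,q,'along',(q-p0)@u, p0+u*((q-p0)@u))
print(p0,u)
```

```text
width 0.024252444843313962
yaw 0.20431316
[304  99  10  16 158] [308.44303797 106.5       ]
[271 100  10  16 157] [275.47133758 107.54140127]
[288 239  16  33 441] [295.55555556 256.62358277]
foot outer top [0.42420275 0.27110308] along -0.08381551175426567 [0.42489493 0.26776247]
foot/tube edge [0.44288201 0.27458281] along -0.06481874549087922 [0.44349657 0.27161682]
hole [0.55980835 0.29636485] along 0.05409505747008817 [0.55993704 0.29574379]
tube end [0.57196093 0.29984298] along 0.06670056317459769 [0.57228036 0.29830138]
tab top near [0.58501855 0.30123396] along 0.07976881674407506 [0.5850768  0.30095286]
[0.5069671 0.2847682] [0.9792006  0.20289466]
```

Foot edge, hole and tube end agree, so the rest's origin is at about (0.4985,0.283), yaw 0.204. I'll take one close look at the bracket before grasping.

>>> {"method": "drive_tool", "body": {
  "increments": [
    [0, 0.1, -2, 0, 0, 0, 0],
    [0, 0.3, -6, 0, 0, 0, 0],
    [0, 0.5, -10.8, 0, 0, 0, 0],
    [0, 0.7, -15.6, 0, 0, 0, 0],
    [0, 0.9, -20.4, 0, 0, 0, 0],
    [0, 1.2, -25.2, 0, 0, 0, 0],
    [0, 1.4, -30, 0, 0, 0, 0],
    [0, 1.6, -34.8, 0, 0, 0, 0],
    [0, 1.8, -38.5, 0, 0, 0, 0],
    [0, 1.8, -39.6, 0, 0, 0, 0],
    [0, 1.8, -39.6, 0, 0, 0, 0],
    [0, 1.8, -39.6, 0, 0, 0, 0]
  ]
}}

```text
t: 3.65
tcp_pos: [0.5452, -0.129, 0.3011]
tool_rot: [-0.086, 0.996, 0.001, -0.0]
force: [0.2, 0.8, 0.1]
finger_gap: 0.999
```

Run:
```python
from h import *
import pickle
s=manip.sense();c=manip.camera_model('wrist');pickle.dump(c,open('w2.pkl','wb'));im=snap('wrist','w2.png')
print(s['tcp_pos'],yaw()[0],s['t'])
```

```text
[ 0.54520604 -0.12904742  0.30106819] -2.9678704593505385 3.65
```

View pics/w2.png

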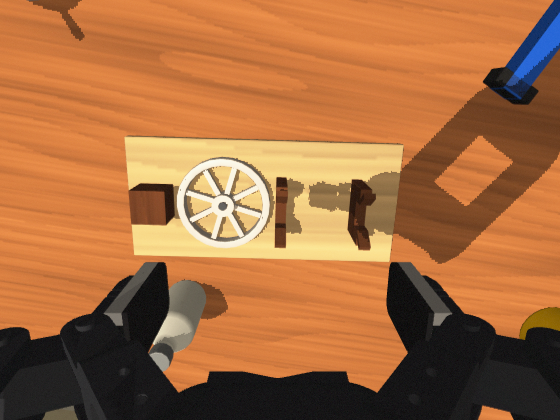

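The view shows the board with corners at (125,136), (403,144), (390,262) and (135,254), the post at (152,204), the wheel hub at (223,206), and the cheeks at (281,212) and (360,214). I'll enlarge the cheeks.

Run:
```python
from h import *
import pickle
c=pickle.load(open('w2.pkl','rb'))
a=cv2.imread('pics/w2.png');cv2.imwrite('pics/c2.png',cv2.resize(a[170:255,268:382],None,fx=7,fy=7,interpolation=3))
B=ray('wrist',[(125,136),(403,144),(390,262),(135,254)],.012,c)[:,:2];print(B, [np.linalg.norm(B[i]-B[i-1]) for i in range(4)])
u=(B[0]-B[1]+B[3]-B[2]);u/=np.linalg.norm(u);print('yaw',np.arctan2(u[1],u[0]),[np.arctan2(*(d[::-1])) for d in (B[0]-B[1],B[3]-B[2])],'ctr',B.mean(0))
```

```text
[[ 0.54953215 -0.30566315]
 [ 0.50360544  0.0134258 ]
 [ 0.65149165  0.03634381]
 [ 0.69555475 -0.28435291]] [np.float64(0.14756939529068508), np.float64(0.3223771362764417), np.float64(0.1496514803410751), np.float64(0.32370965617694536)]
yaw -1.4310568687827734 [np.float64(-1.427847301292741), np.float64(-1.4342532243495096)] ctr [ 0.600046   -0.13506161]
```

View pics/c2.png

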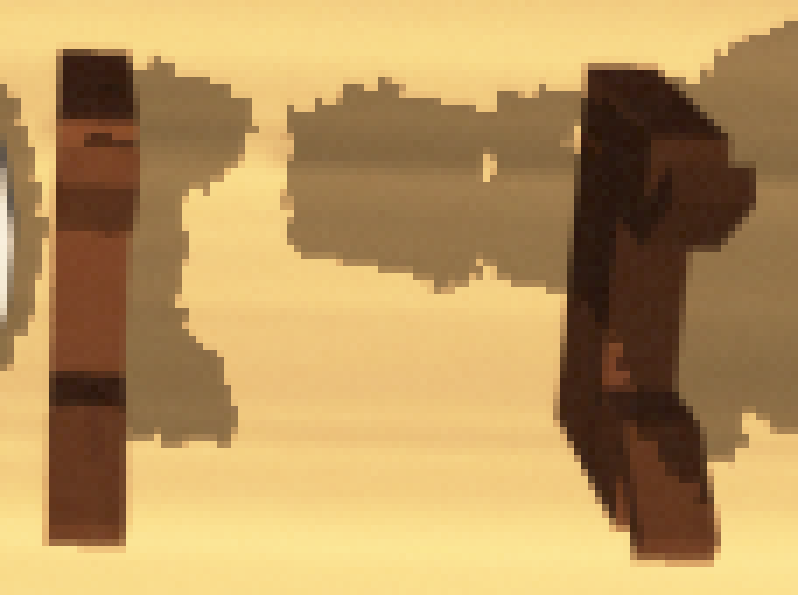

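Run:
```python
from h import *
import pickle
c=pickle.load(open('w2.pkl','rb'))
f=lambda p,z:ray('wrist',[(268+x/7-.5,170+y/7-.5) for x,y in p],z,c)[:,:2]
C2=f([(97,120),(88,545)],.063);C1=f([(690,133),(677,558)],.063)
for C in(C2,C1):print(C,np.linalg.norm(C[1]-C[0]),C.mean(0))
m2,m1=C2.mean(0),C1.mean(0);d=m2-m1;print('dist',np.linalg.norm(d),'yaw',np.arctan2(d[1],d[0]),'mid',(m1+m2)/2)
fl=f([(90,372)],.045);print('far wall',fl)
post=ray('wrist',[(130,186),(165,184),(173,222),(132,224)],.0485,c)[:,:2];print('post',post,post.mean(0))
w=ray('wrist',(223,206),.034,c)[0,:2];print('hub',w)
ctr=np.array([.600,-.135])
for y in(-1.431,-1.44):
    u=np.array([np.cos(y),np.sin(y)]);v=np.array([-u[1],u[0]])
    for nm,q in(('m1',m1),('m2',m2),('post',post.mean(0)),('wall',fl[0]),('hub',w)):print(nm,(q-ctr)@u,(q-ctr)@v)
```

```text
[[ 0.5660815  -0.12000542]
 [ 0.63449105 -0.10938286]] 0.06922936632606251 [ 0.60028627 -0.11469414]
[[ 0.55276318 -0.03107497]
 [ 0.62078149 -0.0167555 ]] 0.06950926596975884 [ 0.58677233 -0.02391524]
dist 0.09177927614928753 yaw -1.4230150970873476 mid [ 0.5935293  -0.06930469]
far wall [[ 0.6119716 -0.112832 ]]
post [[ 0.59703363 -0.28304623]
 [ 0.58824649 -0.24542492]
 [ 0.63064455 -0.23261473]
 [ 0.64089961 -0.2780112 ]] [ 0.61420607 -0.25977427]
hub [ 0.60694593 -0.18092709]
m1 -0.11184422607902707 0.0023800862579956526
m2 -0.020067875776691852 0.003112927079890055
post 0.12553651531327276 -0.0033187447157630705
wall -0.02028359866029125 0.0149437341568821
hub 0.046446897186445874 0.00047861922489656866
m1 -0.11186111690558884 0.0013734054194600622
m2 -0.020095078998708837 0.0029321925634411216
post 0.12556129941793703 -0.0021887969223147396
wall -0.02041726897184611 0.014760579016238612
hub 0.04644070858493513 0.0008966162723516563
```

Run:
```python
from h import *
import pickle
c=pickle.load(open('w2.pkl','rb'))
f=lambda p,z:ray('wrist',[(268+x/7-.5,170+y/7-.5) for x,y in p],z,c)[:,:2]
ctr=np.array([.600,-.135]);y=-1.431
u=np.array([np.cos(y),np.sin(y)]);v=np.array([-u[1],u[0]])
for r in (50,120,190,230,370,405,545):
    print(r,[round(float((f([(95-r*.015,r)],z)[0]-ctr)@v*1000),1) for z in(.012,.045,.055,.063)])
a=cv2.imread('pics/w2.png').astype(int);print([(r,a[r,281].tolist()) for r in range(174,252)])
# wheel/board mask
hsv=cv2.cvtColor(a.astype(np.uint8),cv2.COLOR_BGR2HSV)
```

```text
50 [-31.6, -38.5, -40.6, -42.3]
120 [-19.4, -27.2, -29.6, -31.5]
190 [-6.9, -15.7, -18.4, -20.5]
230 [0.3, -9.1, -11.9, -14.2]
370 [25.9, 14.6, 11.2, 8.4]
405 [32.4, 20.6, 17.1, 14.2]
545 [59.1, 45.3, 41.1, 37.7]
[(174, [135, 216, 248]), (175, [136, 217, 248]), (176, [129, 206, 244]), (177, [57, 96, 132]), (178, [18, 27, 53]), (179, [20, 32, 55]), (180, [19, 29, 52]), (181, [20, 30, 52]), (182, [20, 31, 53]), (183, [17, 28, 51]), (184, [21, 34, 57]), (185, [24, 33, 59]), (186, [23, 38, 67]), (187, [37, 65, 118]), (188, [42, 76, 135]), (189, [25, 41, 78]), (190, [26, 46, 85]), (191, [40, 67, 122]), (192, [37, 67, 122]), (193, [40, 67, 123]), (194, [40, 69, 123]), (195, [42, 69, 122]), (196, [33, 58, 104]), (197, [27, 50, 89]), (198, [30, 50, 90]), (199, [28, 53, 89]), (200, [29, 50, 89]), (201, [28, 50, 88]), (202, [33, 53, 94]), (203, [37, 67, 119]), (204, [36, 68, 122]), (205, [39, 70, 126]), (206, [41, 71, 127]), (207, [40, 69, 125]), (208, [41, 71, 126]), (209, [35, 68, 124]), (210, [40, 70, 124]), (211, [38, 68, 122]), (212, [42, 69, 123]), (213, [40, 70, 123]), (214, [40, 71, 123]), (215, [41, 69, 124]), (216, [39, 69, 124]), (217, [41, 69, 123]), (218, [39, 68, 122]), (219, [41, 70, 122]), (220, [38, 68, 120]), (221, [40, 70, 122]), (222, [36, 66, 116]), (223, [24, 45, 83]), (224, [20, 32, 54]), (225, [11, 23, 45]), (226, [19, 28, 48]), (227, [20, 33, 57]), (228, [34, 52, 95]), (229, [33, 51, 95]), (230, [32, 52, 94]), (231, [32, 51, 93]), (232, [29, 50, 92]), (233, [33, 54, 93]), (234, [31, 50, 92]), (235, [32, 52, 94]), (236, [32, 56, 98]), (237, [33, 56, 102]), (238, [30, 55, 101]), (239, [34, 57, 101]), (240, [33, 58, 99]), (241, [32, 56, 101]), (242, [33, 56, 101]), (243, [31, 56, 100]), (244, [35, 60, 103]), (245, [37, 66, 114]), (246, [41, 70, 117]), (247, [59, 98, 145]), (248, [124, 197, 240]), (249, [143, 223, 251]), (250, [139, 219, 249]), (251, [142, 221, 250])]
```

The near prong edge (−31.5), near flare edge (−20.5) and far slot wall (+14.6) agree with a slot centred on the board's centreline, to about 0.5 mm. The far outer end reads 37.7 instead of 32; I take it as a misread edge and won't use it. So the bracket is at about (0.591,−0.070), yaw −1.432. Now to the grasp.

Run:
```python
from h import *
inc([.4985,.2830,.08],.2043-np.pi)
```

```text
inc cm [-2.52 41.31 22.17] turn [ 0.0013 -0.0006 -0.0306]
```

>>> {"method": "drive_tool", "body": {
  "increments": [
    [0, -0.1, 2, 0, 0, 0, 0],
    [0, -0.4, 6.5, 0.5, 0, 0, 0],
    [0, -0.7, 11, 2, 0, 0, 0],
    [0, -1, 15.5, 4, 0, 0, -0.01],
    [0, -1.3, 20, 6, 0, 0, -0.02],
    [0, -1.5, 24.5, 8, 0, 0, -0.03],
    [0, -1.8, 29, 10, 0, 0, -0.03],
    [0, -2.1, 33.3, 12, 0, 0, -0.031],
    [0, -2.4, 37.4, 14.5, 0.001, 0, -0.031],
    [0, -2.5, 40, 18, 0.001, 0, -0.031],
    [0, -2.52, 41.3, 20.5, 0.001, 0, -0.031],
    [0, -2.52, 41.31, 22.1, 0.001, 0, -0.031],
    [0, -2.52, 41.31, 22.2, 0.001, 0, -0.031],
    [0, -2.52, 41.31, 22.2, 0.001, 0, -0.031]
  ]
}}

```text
t: 5.1
tcp_pos: [0.4986, 0.2822, 0.0796]
tool_rot: [-0.103, 0.995, -0.0, -0.0]
force: [0.3, -0.0, 0.2]
finger_gap: 0.998
```

Run:
```python
from h import *
print(manip.sense()['tcp_pos']);inc([.4985,.2830,.004],.2043-np.pi)
```

```text
[0.49855461 0.28221598 0.07955321]
inc cm [-0.01  0.08  7.56] turn [-0.0009 -0.0005  0.0016]
```

>>> {"method": "drive_tool", "body": {
  "increments": [
    [0, 0, 0.08, 1.5, 0, 0, 0],
    [0, 0, 0.08, 4, 0, 0, 0],
    [0, 0, 0.08, 6, 0, 0, 0],
    [0, 0, 0.08, 7.2, 0, 0, 0],
    [0, 0, 0.08, 7.5, 0, 0, 0],
    [255, 0, 0.08, 7.5, 0, 0, 0],
    [255, 0, 0.08, 7.5, 0, 0, 0],
    [255, 0, 0.08, 7.5, 0, 0, 0],
    [255, 0, 0.08, 7.5, 0, 0, 0],
    [255, 0, 0.08, 7.5, 0, 0, 0],
    [255, 0, 0.08, 7.5, 0, 0, 0],
    [255, 0, 0.08, 7.5, 0, 0, 0],
    [255, 0, 0.08, 7.5, 0, 0, 0]
  ],
  "force": 50
}}

```text
t: 6.4
tcp_pos: [0.4999, 0.2823, 0.0052]
tool_rot: [-0.102, 0.995, -0.0, 0.001]
force: [-0.6, 1.0, 5.5]
finger_gap: 0.273
```

>>> {"method": "drive_tool", "body": {
  "increments": [
    [255, 0, 0, -1, 0, 0, 0],
    [255, 0, 0, -3, 0, 0, 0],
    [255, 0, 0, -6, 0, 0, 0],
    [255, 0, 0, -10, 0, 0, 0],
    [255, 0, 0, -14, 0, 0, 0],
    [255, 0, 0, -16, 0, 0, 0],
    [255, 0, 0, -16, 0, 0, 0],
    [255, 0, 0, -16, 0, 0, 0]
  ]
}}

```text
t: 7.2
tcp_pos: [0.4984, 0.2817, 0.1639]
tool_rot: [-0.102, 0.995, -0.001, -0.001]
force: [-0.2, -0.6, -3.4]
finger_gap: 0.27
```

Run:
```python
from h import *
print(manip.sense()['tcp_pos'],manip.sense()['force'],manip.sense()['finger_gap']);inc([.5896,-.0608,.165],-1.432+np.pi)
```

```text
[0.4983629  0.28173262 0.16385578] [-0.1760372  -0.55328731 -3.4220523 ] 0.27003317325869536
inc cm [ -1.99 -35.39  -0.07] turn [-0.002  -0.      1.6362]
```

>>> {"method": "drive_tool", "body": {
  "increments": [
    [255, 0, -1, 0, 0, 0, 0.05],
    [255, -0.1, -3, 0, 0, 0, 0.15],
    [255, -0.3, -6, 0, 0, 0, 0.28],
    [255, -0.5, -9, 0, 0, 0, 0.42],
    [255, -0.7, -12, 0, 0, 0, 0.56],
    [255, -0.9, -15, 0, 0, 0, 0.7],
    [255, -1.1, -18, 0, 0, 0, 0.84],
    [255, -1.3, -21.5, 0, 0, 0, 0.98],
    [255, -1.5, -25, 0, 0, 0, 1.12],
    [255, -1.7, -28.5, 0, 0, 0, 1.26],
    [255, -1.8, -31.5, 0, 0, 0, 1.4],
    [255, -1.9, -34, 0, 0, 0, 1.52],
    [255, -1.98, -35, 0, 0, 0, 1.6],
    [255, -1.99, -35.4, 0, 0, 0, 1.636],
    [255, -1.99, -35.4, 0, 0, 0, 1.636],
    [255, -1.99, -35.4, 0, 0, 0, 1.636]
  ]
}}

```text
t: 8.8
tcp_pos: [0.5891, -0.0601, 0.1626]
tool_rot: [0.656, 0.755, -0.001, -0.002]
force: [-0.3, -0.3, -3.1]
finger_gap: 0.272
```

Run:
```python
from h import *
import pickle
print(manip.sense()['tcp_pos'],manip.sense()['t']);inc([.5896,-.0608,.075],-1.432+np.pi)
pickle.dump(manip.camera_model('wrist'),open('w3.pkl','wb'));snap('wrist','w3.png')
snap('scene','s3.png')
```

```text
[ 0.58909021 -0.06007029  0.16264989] 8.8
inc cm [-0.09  0.07  8.76] turn [-0.0039 -0.001   0.0008]
```

View pics/w3.png

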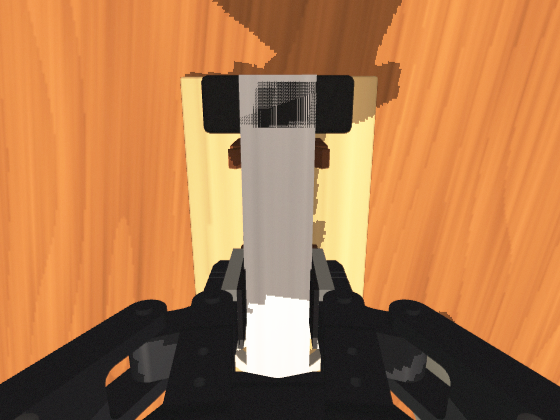

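The rest's centreline (about 279) matches both the board's centre (278.5–279.5) and the cheek's (279), so lateral and yaw are right. Lowering it now, slowly at the end.

>>> {"method": "drive_tool", "body": {
  "increments": [
    [255, 0, 0, 1.5, 0.0, 0, 0],
    [255, -0.05, 0, 4.5, 0, 0, 0],
    [255, -0.09, 0, 7, 0, 0, 0],
    [255, -0.09, 0, 8.6, 0, 0, 0],
    [255, -0.09, 0, 9.3, 0, 0, 0],
    [255, -0.09, 0, 9.8, 0, 0, 0],
    [255, -0.09, 0, 10.3, 0, 0, 0],
    [255, -0.09, 0, 10.7, 0, 0, 0],
    [255, -0.09, 0, 10.9, 0, 0, 0],
    [255, -0.09, 0, 10.9, 0, 0, 0]
  ]
}}

```text
t: 9.9
tcp_pos: [0.5908, -0.0616, 0.0558]
tool_rot: [0.656, 0.755, -0.0, 0.001]
force: [1.1, -0.7, -2.6]
finger_gap: 0.273
```

>>> {"method": "drive_tool", "body": {
  "increments": [
    [255, 0, 0, 0.3, 0.0, 0, 0],
    [255, 0, 0, 0.5, 0, 0, 0],
    [255, 0, 0, 0.5, 0, 0, 0]
  ]
}}

```text
t: 10.2
tcp_pos: [0.5905, -0.0615, 0.0505]
tool_rot: [0.656, 0.754, -0.0, 0.0]
force: [-0.0, -0.1, -3.4]
finger_gap: 0.268
```

Run:
```python
from h import *
s=manip.sense();print(s['tcp_pos'],s['force'],s['ft_torque'])
snap('scene','s4.png');a=cv2.imread('pics/s4.png');cv2.imwrite('pics/c4.png',cv2.resize(a[170:290,190:350],None,fx=5,fy=5,interpolation=3))
```

```text
[ 0.59049946 -0.06150819  0.05047986] [-0.01138662 -0.07712963 -3.36939272] [0.03062898 0.03050764 0.0084246 ]
```

View pics/c4.png

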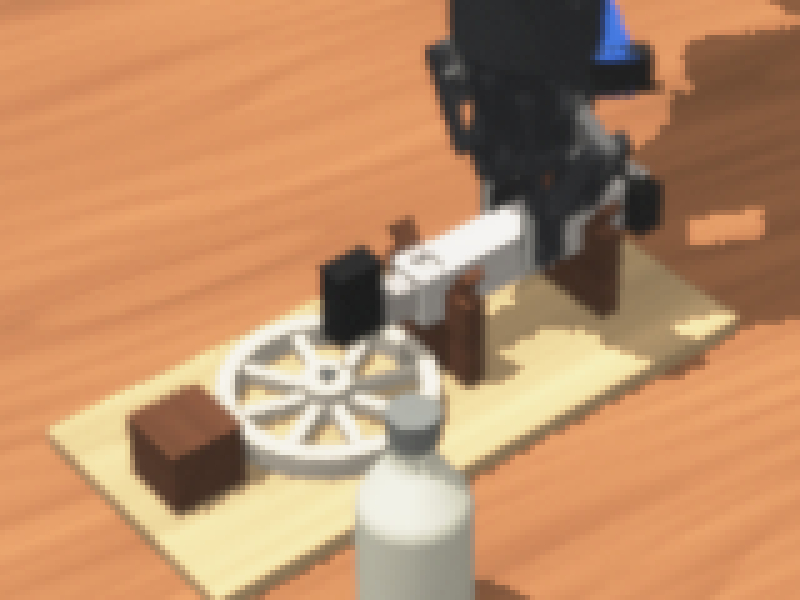

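The rest is in both slots, with the foot outside the first cheek and the tab over the wheel, and still carried (−3.4 N). Lowering the last mm.

>>> {"method": "drive_tool", "body": {
  "increments": [
    [255, 0, 0, 0.1, 0, 0, 0],
    [255, 0, 0, 0.2, 0, 0, 0],
    [255, 0, 0, 0.2, 0, 0, 0]
  ]
}}

```text
t: 10.55
tcp_pos: [0.5908, -0.0616, 0.0502]
tool_rot: [0.656, 0.755, -0.0, 0.001]
force: [-1.6, 1.3, 6.4]
finger_gap: 0.268
```

>>> {"method": "drive_tool", "body": {
  "increments": [
    [150, 0, 0, -0.1, 0, 0, 0],
    [0, 0, 0, -0.1, 0, 0, 0],
    [0, 0, 0, -0.1, 0, 0, 0],
    [0, 0, 0, -0.1, 0, 0, 0],
    [0, 0, 0, -0.1, 0, 0, 0],
    [0, 0, 0, -0.1, 0, 0, 0],
    [0, 0, 0, -1, 0, 0, 0],
    [0, 0, 0, -4, 0, 0, 0],
    [0, 0, 0, -8, 0, 0, 0],
    [0, 0, 0, -12, 0, 0, 0],
    [0, 0, 0, -15, 0, 0, 0],
    [0, 0, 0, -15, 0, 0, 0],
    [0, 0, 0, -15, 0, 0, 0]
  ]
}}

```text
t: 11.85
tcp_pos: [0.5907, -0.0614, 0.1998]
tool_rot: [0.656, 0.755, 0.0, 0.001]
force: [-0.1, 0.5, -0.6]
finger_gap: 1.002
```

Run:
```python
from h import *
import pickle
s=manip.sense();print(s['tcp_pos'],s['t'],yaw()[0])
pickle.dump(manip.camera_model('wrist'),open('w5.pkl','wb'));snap('wrist','w5.png')
```

```text
[ 0.5907437  -0.06139328  0.19977265] 11.85 1.7098466916953037
```

View pics/w5.png

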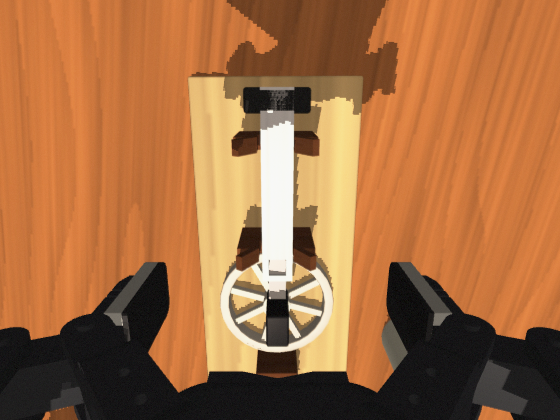

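The rest lies straight in both slots: foot at (277,99), beyond the first cheek at (276,143), tab at (277,320) over the wheel. Measuring the tab.

Run:
```python
from h import *
import pickle
c=pickle.load(open('w5.pkl','rb'))
a=cv2.imread('pics/w5.png').astype(int)
print([(r,int(a[r,278].sum()),int(a[r,274].sum())) for r in list(range(82,118))+list(range(255,350))])
y=-1.432;u=np.array([np.cos(y),np.sin(y)]);v=np.array([-u[1],u[0]]);b=np.array([.5909,-.0697])
for nm,px,z in[('foot out',(277,87),.073),('foot in',(277,112),.073),('tab top far',(277.5,346),.094),('tab row 316',(277.5,316),.094)]:
    q=ray('wrist',px,z,c)[0,:2]-b;print(nm,q@u,q@v)
for o in(-.01,-.005):
  for i in (0,.01,.02):
    O=b+u*(o+.101+i);P=[np.r_[O+u*d,z] for d,z in((-.014,.05),(-.014,.094),(.014,.094))];print(o,i,proj('wrist',P,c).round(1).tolist())
```

```text
[(82, 321, 316), (83, 318, 316), (84, 320, 319), (85, 317, 316), (86, 333, 337), (87, 420, 417), (88, 421, 429), (89, 412, 412), (90, 268, 314), (91, 233, 219), (92, 177, 220), (93, 169, 142), (94, 265, 174), (95, 227, 147), (96, 214, 176), (97, 190, 158), (98, 231, 227), (99, 218, 254), (100, 93, 176), (101, 69, 150), (102, 71, 178), (103, 116, 161), (104, 177, 187), (105, 58, 190), (106, 72, 200), (107, 87, 186), (108, 69, 169), (109, 82, 219), (110, 219, 255), (111, 435, 423), (112, 431, 429), (113, 428, 421), (114, 423, 426), (115, 429, 429), (116, 428, 425), (117, 429, 422), (255, 736, 737), (256, 737, 738), (257, 736, 740), (258, 736, 737), (259, 729, 733), (260, 717, 719), (261, 713, 716), (262, 715, 717), (263, 714, 715), (264, 711, 715), (265, 713, 712), (266, 712, 714), (267, 713, 713), (268, 711, 711), (269, 711, 711), (270, 694, 689), (271, 485, 360), (272, 355, 352), (273, 344, 341), (274, 305, 303), (275, 479, 476), (276, 729, 729), (277, 737, 738), (278, 739, 739), (279, 739, 739), (280, 736, 737), (281, 717, 718), (282, 700, 702), (283, 700, 700), (284, 699, 699), (28
[... 932 characters left out ...]
42, 153, 152), (343, 139, 158), (344, 143, 150), (345, 173, 179), (346, 382, 390), (347, 704, 703), (348, 713, 714), (349, 705, 709)]
foot out -0.08504888381406699 0.0015167895491562159
foot in -0.06812490938968105 0.001504161613117448
tab top far 0.11017860722378878 0.0017850953433535643
tab row 316 0.08322151089468938 0.0017951469889296552
-0.01 0 [[275.4, 281.1], [275.1, 308.9], [275.2, 340.4]]
-0.01 0.01 [[275.5, 291.3], [275.2, 320.3], [275.2, 351.2]]
-0.01 0.02 [[275.5, 301.4], [275.2, 331.5], [275.3, 361.9]]
-0.005 0 [[275.4, 286.2], [275.2, 314.6], [275.2, 345.8]]
-0.005 0.01 [[275.5, 296.4], [275.2, 325.9], [275.3, 356.6]]
-0.005 0.02 [[275.5, 306.3], [275.2, 337.1], [275.3, 367.1]]
```

Run:
```python
from h import *
inc([.6059,-.1653,.105],-1.432+np.pi)
```

```text
inc cm [-10.53   0.15   9.35] turn [-0.0009  0.0006  0.0003]
```

>>> {"method": "drive_tool", "body": {
  "increments": [
    [0, -1.5, 0.05, 0, 0, 0, 0],
    [0, -5, 0.1, 0, 0, 0, 0],
    [0, -8.5, 0.15, 1, 0, 0, 0],
    [0, -10.2, 0.15, 4, 0, 0, 0],
    [0, -10.53, 0.15, 8, 0, 0, 0],
    [0, -10.53, 0.15, 11, 0, 0, 0],
    [0, -10.53, 0.15, 13, 0, 0, 0],
    [0, -10.53, 0.15, 13.75, 0, 0, 0],
    [0, -10.53, 0.15, 13.75, 0, 0, 0],
    [0, -10.53, 0.15, 13.75, 0, 0, 0]
  ]
}}

```text
t: 12.9
tcp_pos: [0.6072, -0.1662, 0.0615]
tool_rot: [0.656, 0.754, -0.0, 0.001]
force: [-0.3, 0.9, 0.4]
finger_gap: 0.995
```

Run:
```python
from h import *
s=manip.sense();print(s['tcp_pos'],s['force'],s['t']);inc([.6059,-.1653,.062],-1.432+np.pi)
```

```text
[ 0.60715826 -0.16617523  0.06151405] [-0.26488359  0.87844945  0.37263933] 12.9
inc cm [ 0.1  -0.11 -0.05] turn [0.0006 0.0015 0.0001]
```

>>> {"method": "drive_tool", "body": {
  "increments": [
    [100, 0, -0.05, 0, 0, 0, 0],
    [255, 0, -0.05, 0, 0, 0, 0],
    [255, 0, -0.05, 0, 0, 0, 0],
    [255, 0, -0.05, 0, 0, 0, 0],
    [255, 0, -0.05, 0, 0, 0, 0],
    [255, 0, -0.05, 0, 0, 0, 0],
    [255, 0, -0.05, 0, 0, 0, 0],
    [255, 0, -0.05, 0, 0, 0, 0]
  ],
  "force": 50
}}

```text
t: 13.7
tcp_pos: [0.6063, -0.1657, 0.0617]
tool_rot: [0.656, 0.755, -0.0, 0.001]
force: [-2.4, 0.1, 4.8]
finger_gap: 0.196
```

>>> {"method": "drive_tool", "body": {
  "increments": [
    [255, -0.3, 0, 0, 0, 0, 0],
    [255, -0.8, 0, 0, 0, 0, 0],
    [255, -1.4, 0, 0, 0, 0, 0],
    [255, -2, 0, 0, 0, 0, 0],
    [255, -2.6, 0, 0, 0, 0, 0],
    [255, -3.2, 0, 0, 0, 0, 0],
    [255, -3.8, 0, 0, 0, 0, 0],
    [255, -4.4, 0, 0, 0, 0, 0],
    [255, -5, 0, 0, 0, 0, 0],
    [255, -5, 0, 0, 0, 0, 0]
  ]
}}

```text
t: 14.7
tcp_pos: [0.6131, -0.2159, 0.0612]
tool_rot: [0.656, 0.754, -0.0, 0.0]
force: [-1.1, 3.0, 5.0]
finger_gap: 0.201
```

>>> {"method": "drive_tool", "body": {
  "increments": [
    [255, -0.3, 0, 0, 0, 0, 0],
    [255, -0.8, 0, 0, 0, 0, 0],
    [255, -1.4, 0, 0, 0, 0, 0],
    [255, -2, 0, 0, 0, 0, 0],
    [255, -2.6, 0, 0, 0, 0, 0],
    [255, -3.2, 0, 0, 0, 0, 0],
    [255, -3.8, 0, 0, 0, 0, 0],
    [255, -4.2, 0, 0, 0, 0, 0],
    [255, -4.4, 0, 0, 0, 0, 0],
    [255, -4.4, 0, 0, 0, 0, 0]
  ]
}}

```text
t: 15.7
tcp_pos: [0.6193, -0.2595, 0.0612]
tool_rot: [0.656, 0.754, -0.001, 0.001]
force: [-0.4, 1.9, 1.9]
finger_gap: 0.203
```

>>> {"method": "drive_tool", "body": {
  "increments": [
    [255, -0.15, 0, 0, 0, 0, 0],
    [255, -0.3, 0, 0, 0, 0, 0],
    [255, -0.4, 0, 0, 0, 0, 0],
    [255, -0.5, 0, 0, 0, 0, 0],
    [255, -0.5, 0, 0, 0, 0, 0]
  ]
}}

```text
t: 16.2
tcp_pos: [0.62, -0.2644, 0.0615]
tool_rot: [0.656, 0.755, -0.001, 0.001]
force: [-0.4, 2.2, 1.5]
finger_gap: 0.203
```

>>> {"method": "drive_tool", "body": {
  "increments": [
    [255, -0.1, 0, 0, 0, 0, 0],
    [255, -0.2, 0, 0, 0, 0, 0],
    [255, -0.2, 0, 0, 0, 0, 0]
  ]
}}

```text
t: 16.5
tcp_pos: [0.6203, -0.2662, 0.0615]
tool_rot: [0.656, 0.755, -0.001, 0.001]
force: [-1.2, 2.1, 1.6]
finger_gap: 0.203
```

Run:
```python
from h import *
s=manip.sense();print(s['tcp_pos'],s['force'])
snap('scene','s6.png');snap('top','t6.png');a=cv2.imread('pics/s6.png');b=cv2.imread('pics/t6.png')
cv2.imwrite('pics/c6.png',cv2.resize(a[170:290,190:350],None,fx=5,fy=5,interpolation=3))
```

```text
[ 0.62031733 -0.26623624  0.06147343] [-1.23394545  2.13102214  1.60958295]
```

View pics/c6.png

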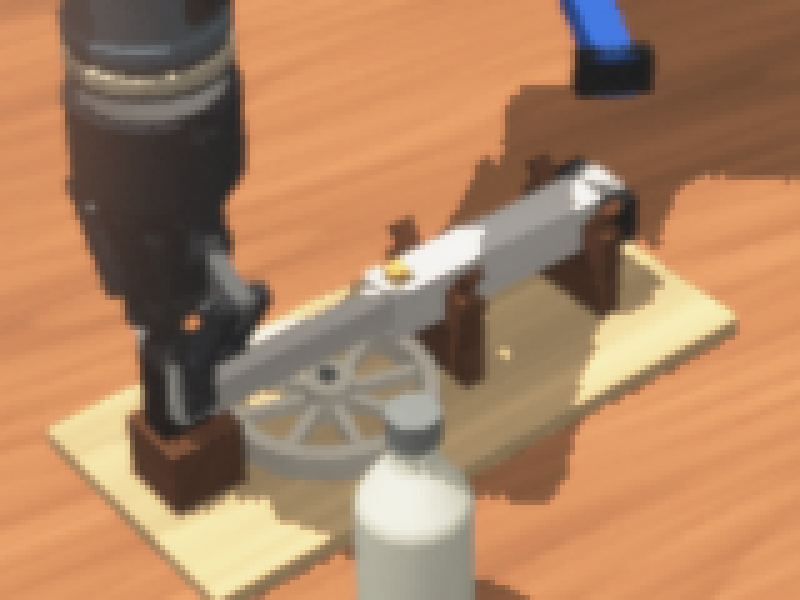

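The brass button stands out of the hole at (397,270) and the tab is over the post. Releasing and backing off.

>>> {"method": "drive_tool", "body": {
  "increments": [
    [180, 0, 0, 0, 0, 0, 0],
    [90, 0, 0, 0, 0, 0, 0],
    [0, 0, 0, 0, 0, 0, 0],
    [0, 0, 0, 0, 0, 0, 0],
    [0, 0, 0, 0, 0, 0, 0],
    [0, 0, 0, 0, 0, 0, 0],
    [0, 0, 0, -1.5, 0, 0, 0],
    [0, 0, 0, -5, 0, 0, 0],
    [0, 0, 0, -9, 0, 0, 0],
    [0, 2, 0, -13, 0, 0, 0],
    [0, 5, 0, -15, 0, 0, 0],
    [0, 5, 0, -15, 0, 0, 0],
    [0, 5, 0, -15, 0, 0, 0]
  ]
}}

```text
t: 17.9
tcp_pos: [0.6136, -0.2157, 0.213]
tool_rot: [0.656, 0.755, -0.0, 0.002]
force: [-0.7, 0.7, -0.4]
finger_gap: 0.996
```

Run:
```python
from h import *
s=manip.sense();print(s['tcp_pos'],s['force'],s['t'])
c=manip.camera_model('wrist');w=snap('wrist','w7.png');snap('scene','s7.png');snap('top','t7.png')
W=cv2.imread('pics/w7.png');a=cv2.imread('pics/s7.png')
cv2.imwrite('pics/c7.png',np.hstack([cv2.resize(W,(400,300)),cv2.resize(a[180:285,195:335],(400,300),interpolation=3)]))
t1=cv2.imread('pics/top1.png').astype(int);
s1=cv2.imread('pics/scene1.png').astype(int)
# wheel drift: scene wheel & bottle area diff vs start
for nm,(r0,r1,c0,c1) in dict(bottle=(248,305,258,290),wheel_front=(246,266,235,258),jar=(205,246,115,150)).items():
    print(nm,np.abs(s1-a)[r0:r1,c0:c1].mean().round(1))
y=-1.432;u=np.array([np.cos(y),np.sin(y)]);v=np.array([-u[1],u[0]]);b=np.array([.5909,-.0697])
for o,l in((.006,.0905),):
  P=[np.r_[b+u*(o-.075),.073],np.r_[b+u*(o+.063),.079],np.r_[b+u*(o+.075),.073],np.r_[b+u*(o+.101+l-.014),.0925],np.r_[b+u*(o+.101+l+.014),.0925]]
  print(proj('wrist',P,c).round(1).tolist())
```

```text
[ 0.61358134 -0.21573581  0.21297676] [-0.72156228  0.68230192 -0.44974125] 17.9
bottle 8.7
wheel_front 17.0
jar 10.6
[[272.9, -147.2], [273.3, 84.1], [273.4, 101.4], [273.4, 240.9], [273.5, 274.1]]
```

View pics/c7.png

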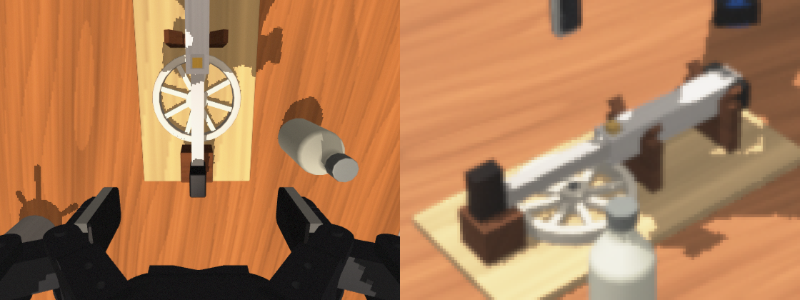

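The button is proud of the hole at wrist pixel (276,87), where 84 was predicted. The tab is on the post, spanning rows 235–276 against 241–274 predicted, and the gripper is clear. I'll check the wheel centre, then hand in.

Run:
```python
from h import *
import pickle
print('wheel now',ray('wrist',(276,139),.028)[0,:2],'before',ray('wrist',(224,203),.028,pickle.load(open('w2.pkl','rb')))[0,:2])
print(manip.sign_off())
```

```text
wheel now [ 0.60689338 -0.18201304] before [ 0.60500992 -0.18084577]
the job is handed in; nothing more can be done
None
```

I laid the silver hand rest in both slots of the bracket, foot outside the first cheek and tab towards the wheel, and let go of it. I then took it by the tab, drew it about 10 cm straight out and released it. The job was handed in at about 18 s.

**What the last checks showed:**
- **Lock:** the brass button stands out of its hole, within about 3 pixels of where I predicted it.
- **Far end:** the tab is over the far post, within about 6 pixels of prediction. The last 1.5 mm down onto the post was seen in the pictures but not measured.
- **Wheel:** its centre reads about 2 mm from the first measurement, which is within calibration error.
- **Bottle and jar:** picture differences from the start were small, and I put them down to shadow and noise. The tin was not compared, and the arm was not sent near it after the start.
- **Forces:** no reading after a move exceeded about 7 N.

**What disagreed:**
- One outer edge of a cheek measured 37.7 mm from the centreline instead of 32. I took it as a misread edge and left it out; the other edges agreed and the rest seated cleanly.
- The pull ended at about 2 N, so I never felt the end stop. That the rest is locked is known from the pictures, not from force.

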